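# Find the toy pan's own lid

## Task

On the low beech shelf stands a little aluminium toy pan without its lid, and in front of it lie three lids of the same pattern in different sizes. Put the one that fits the pan onto it, knob up, so that its plate lies flat and fully down on the rim all round and closes the mouth; leave the pan standing about where it is and the other two lids lying where they are.

Things in the scene. Friction and masses are not known exactly. Their poses are not given: they have to be found in the camera images.
- pan_mouth (a point): Centre of the mouth of the loose aluminium toy pan, at rim height. Pan: 88 mm across outside, 82 mm inside, 45 mm high, 200 g, upright on a beech shelf whose top is 100 mm above the robot's mounting surface. x points along its stick handle (ends 136 mm from the axis, below the rim), z up. The lid that fits has its plate on the rim and its plug loosely in the mouth (9 mm play all round).
- lid_a_knob (a point): Loose round aluminium lid, knob up: plate 136 mm across, 5 mm thick; under it a plug 116 mm across, 6 mm deep, on which it lies on the shelf; on top a dark wooden cylindrical knob 24 mm across, 32 mm tall; 140 g. The point is the knob's centre on the lid's axis: 16 mm below the knob's top, 16 mm above the plate's top, 21 mm above the plate's underside, 27 mm above the plug's underside. z up.
- lid_b_knob (a point): Loose round aluminium lid, knob up: plate 62 mm across, 5 mm thick; under it a plug 50 mm across, 6 mm deep, on which it lies on the shelf; on top a dark wooden cylindrical knob 24 mm across, 32 mm tall; 40 g. The point is the knob's centre on the lid's axis: 16 mm below the knob's top, 16 mm above the plate's top, 21 mm above the plate's underside, 27 mm above the plug's underside. z up.
- lid_c_knob (a point): Loose round aluminium lid, knob up: plate 104 mm across, 5 mm thick; under it a plug 64 mm across, 6 mm deep, on which it lies on the shelf; on top a dark wooden cylindrical knob 24 mm across, 32 mm tall; 80 g. The point is the knob's centre on the lid's axis: 16 mm below the knob's top, 16 mm above the plate's top, 21 mm above the plate's underside, 27 mm above the plug's underside. z up.
Things that resemble listed ones, but are neither listed nor needed, are in the scene too. Leave any orange look-alike of the part that bears lid_c_knob alone.

How it is judged:
On the way:
1. the fitting lid has been lifted off the shelf (height (world z) of lid_c_knob above 0.152 m), for 0.1 s.
At the end, for the whole second after the job is handed in: The 104 mm lid lies knob up on the pan, axes within 12 mm, plate on the rim within 3 mm in height and 4 degrees. Pan upright within 4 degrees, its mouth within 40 mm of its start; the other two lids within 30 mm of theirs; lid and pan at rest (horizontal distance between lid_c_knob and pan_mouth below 0.012 m and z of lid_c_knob in the frame of pan_mouth between 0.018 and 0.024 m and angle between the z axis of lid_c_knob and the z axis of pan_mouth, either way round below 0.07 rad and angle between pan_mouth's own z axis and vertical below 0.07 rad and distance of pan_mouth from where it was at the start of the episode below 0.04 m and distance of each of lid_a_knob, lid_b_knob from where it was at the start of the episode below 0.03 m and linear speed of each of lid_c, pan below 0.02 m/s); the robot touches nothing.
It also fails if it takes over 38 s, if anything falls off the work surface, if the arm or the gripper's body presses on something with over 40 N, if the wrist force passes 120 N, or if a joint passes its speed limit or range.

## Robot

A 7-joint arm with a two-finger parallel gripper is mounted at the origin on the work surface. World frame = base frame: x ahead of the robot, y to its left, z up, the work surface at z = 0. Lengths are in m, angles in rad, forces in N, time in s.
With the tool pointing down it reaches from about 0.4 to 0.875 m from the base axis. Payload 19.3 kg.
Tool frame: the origin (TCP) lies at the very end of the fingers, on their centre line; the grasp point (between the pads) lies 19 mm behind it; z points along the fingers, y is the line along which they close (so a half turn about z gives the same grasp; the last joint's range is limited). The gripper opens to 85 mm and grips with 20 to 120 N. Pads are 22 mm wide; open, the fingers measure 114 mm over their backs; the gripper's body (76 mm by 85 mm) begins 54 mm behind the grasp point. The pads swing forward as they close: fully open they stand 13 mm farther back than shut.
Start: joints at [1.217, 0.521, -0.036, 1.599, 0.021, 1.021, -0.113], TCP at [0.175, -0.6, 0.204] pointing down, gripper open.
Joint ranges: [-2.91, 2.91], [-0.3, 2.13], [-1.5, 1.42], [0.17, 2.43], [-1.26, 4.41], [0.16, 1.93], [-2.52, 2.52]. Speed limits (rad/s): [1.89, 1.89, 2.39, 2.39, 3.01, 3.01, 3.01].

## Interface

Orientations are given as [roll, pitch, yaw] about the fixed x, y, z axes, in that order (R = Rz(yaw) Ry(pitch) Rx(roll)).
In Python, from workcell import bot gives the robot as it stands. The module is installed in compiled form; this text tells all that it offers.
- The arm moves only by the tool apply_moves, never from a script. Its arguments are lists of equal length, an entry for each row: "claw": the finger opening in m, from 0 to 0.0854; "xyz": the shift along the tool's x, y, z in m, a list of three; "twist": the turn, a rotation vector about the tool's x, y, z in rad, a list of three. A call has 1 to 20 rows; each row shifts and turns the commanded pose from where the row before left it, along the tool's axes as they then stand; what a row does not reach is not made up. A row lasts 1/10 s, in which the tool goes at most 50 mm and 8.59 degrees, less where a joint would pass 70% of its speed; a pose out of reach is approached as far as the arm can. A call with a gripper value outside its range is refused whole. The fingers move at their own pace and stop on an object; "force" is the grip in N (left out, the last holds). Time passes only in rows, so rows that do not move let the fingers close. It gives the time, the measured TCP pose, the force, the opening and the grip force at its end, in the units of the state.
- bot.observe(): the state, without advancing time (a new reading comes with each control period).
- bot.grab_frame(name): name is "scene" or "top"; returns a dict with "img" (480x640x3 uint8, red, green, blue), "vfov" (degrees; the focal length in pixels is half the picture's height over the tangent of half this angle, whatever the lens; pixels are square), "cx", "cy" (the principal point, pixels), "distortion" ([k1, k2, p1, p2, k3] as OpenCV has them; the pictures are not rectified), "view" (4x4, takes a point from world to camera coordinates). Camera axes: x right, y up, looking along -z (the intrinsics and any distortion apply to the point x, -y, -z); pixel columns grow to the right and rows downward; lengths in m; the calibration is good to about 2 mm. A picture is of the moment at which its call begins. There is no depth.
- bot.job_done(): hands the job in; it is judged then, once.
Trained networks look in the newest picture that a camera, given by its name, has taken for a name from the list of things; names that differ only in an ending like _2 or _b are one class to them, and where a whole thing is asked for, a point or a joint stands for the part that bears it (a point fixed in the world has none). Each returns a list of dicts, best first, with "score" (0 to 1); they miss things now and then, are a little off and sometimes report something else, mostly with a low value. They report only what shows in the picture. A call takes as long as a camera call. They do not tell look-alikes from the thing itself.
- bot.find_in(camera, query): "position" ([x, y, z] in m, in world coordinates, good to about 4 mm: the middle of the surface that is visible of it).
The state is a dict: "clock": time; "qpos": joint angles; "qd": joint speeds; "joint_efforts": joint torques, N m; "position": TCP position; "tool_rot": TCP orientation; "force": force on the tool from outside, world axes, zero at the start; "moment": the same for the moment, N m; "grip_width": finger opening in m; "finger_force": force on a finger pad.
Only numpy, scipy, OpenCV 4.12 (cv2) and the standard library are available. Lean on these libraries where they do the work, as an engineer would, in place of code of your own. Each camera call takes 0.05 s, during which the arm holds its last target. There are 200 camera calls.

## Working session

There is one attempt and no reset: what is moved stays moved. The work goes in short steps, Python scripts to look and compute and a tool call to move; the robot and the scene stay as the last step left them, time stands still between calls to the robot, and variables do not carry over. Pictures are saved under pics/ and viewed, at most 10 in all, crops included, and the job is handed in when it is done.

Besides the shell and the picture viewer there is one more tool, called by a JSON object that holds its "op" and its "data". apply_moves: Moves the arm, as the interface text tells. Its arguments: {"type":"object","properties":{"claw":{"type":"array"},"xyz":{"type":"array"},"twist":{"type":"array"},"force":{"type":"number"}},"required":["claw","xyz","twist"]}

```bash
mkdir -p pics; cat > h.py <<'E'
import numpy as np, cv2
from workcell import bot
def K(f):
    fl=240/np.tan(np.radians(f["vfov"])/2)
    return np.array([[fl,0,f["cx"]],[0,fl,f["cy"]],[0,0,1.]])
F=np.diag([1,-1,-1.])
def back(f,uv,z):
    "pixel -> world point at height z"
    n=cv2.undistortPoints(np.array([[uv]],float),K(f),np.array(f["distortion"],float)).ravel()
    V=np.array(f["view"]);R=V[:3,:3];c=-R.T@V[:3,3]
    d=R.T@(F@np.array([n[0],n[1],1]))
    return c+d*(z-c[2])/d[2]
def proj(f,P):
    V=np.array(f["view"]);p=(F@(V[:3,:3]@np.atleast_2d(P).T+V[:3,3:4])).T
    return cv2.projectPoints(p,np.zeros(3),np.zeros(3),K(f),np.array(f["distortion"],float))[0].reshape(-1,2)
E
python3 - <<'E'
from h import *
np.set_printoptions(precision=3,suppress=True)
for n in("scene","top"):
    f=bot.grab_frame(n);cv2.imwrite(f"pics/{n}0.png",f["img"][:,:,::-1])
    V=np.array(f["view"]);print(n,f["vfov"],f["distortion"],-V[:3,:3].T@V[:3,3])
    for q in("pan_mouth","lid_c_knob"):
        for d in bot.find_in(n,q):
            print(q,np.round(d["position"],3),round(d["score"],2),proj(f,d["position"]).round())
s=bot.observe();print({k:np.round(v,3) for k,v in s.items()})
E
```

```text
scene 57.548408576140076 [0.023 0.    0.    0.    0.   ] [0.927 0.356 0.684]
pan_mouth [ 0.624 -0.063  0.126] 0.61 [[258. 277.]]
lid_c_knob [0.28  0.195 0.007] 0.88 [[475. 278.]]
lid_c_knob [0.46  0.102 0.113] 0.63 [[391. 272.]]
top 46.213200606011256 [-0.013  0.     0.     0.     0.   ] [ 0.338 -0.022  1.094]
lid_c_knob [0.446 0.095 0.108] 0.95 [[250. 272.]]
lid_c_knob [0.288 0.191 0.014] 0.8 [[203. 360.]]
lid_c_knob [ 0.471 -0.244  0.108] 0.48 [[441. 259.]]
{'clock': np.float64(0.3), 'qpos': array([ 1.217,  0.522, -0.036,  1.6  ,  0.021,  1.021, -0.113]), 'qd': array([-0.001, -0.001,  0.   , -0.001,  0.001, -0.001, -0.   ]), 'joint_efforts': array([ -0.001, -92.603,   1.977, -36.974,   0.018,   0.005,  -0.   ]), 'position': array([ 0.175, -0.6  ,  0.204]), 'tool_rot': array([-3.141,  0.   ,  0.284]), 'force': array([-0.861, -0.089, -0.398]), 'moment': array([ 0.009, -0.01 ,  0.035]), 'finger_force': np.float64(0.0), 'grip_width': np.float64(0.086)}
```

View pics/scene0.png

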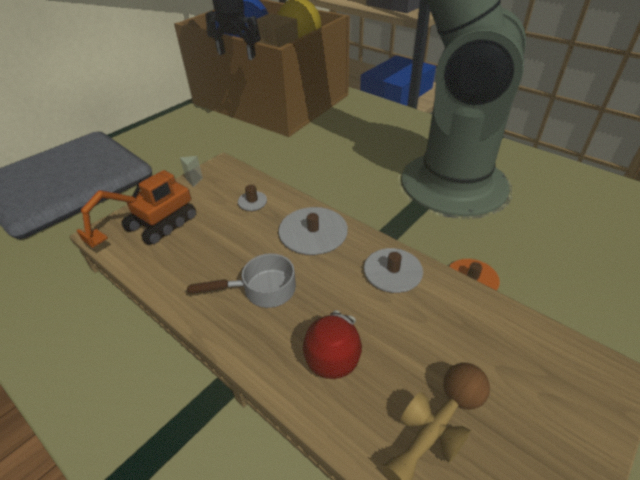

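View pics/top0.png

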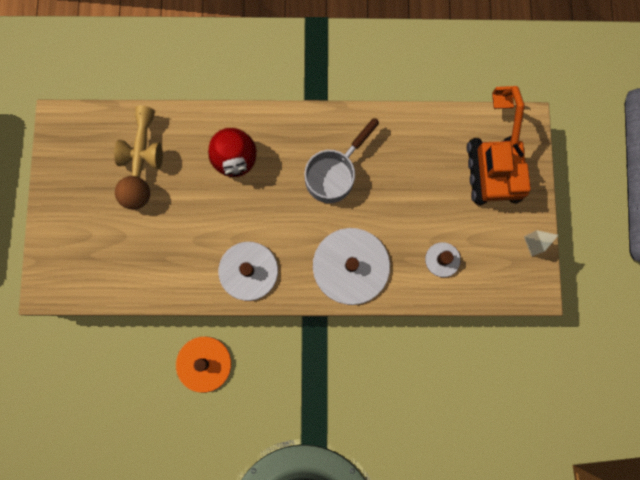

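The top picture shows four lids: grey at (248,271), (352,266) and (444,260), and orange at (203,365) on the table. The grey one at (248,271), which is (394,271) in the scene view, is the middle size and so the 104 mm lid_c. The orange one is the look-alike. The pan is at (330,176) in top and (270,280) in scene. Next I'll measure the outlines and confirm in one crop.

```bash
cat > meas.py <<'E'
from h import *
def ell(f,seed,half,z,vmin=95,smax=45):
    hsv=cv2.cvtColor(f["img"],cv2.COLOR_RGB2HSV)
    m=((hsv[...,1]<smax)&(hsv[...,2]>vmin)).astype(np.uint8)
    w=np.zeros_like(m);w[seed[1]-half:seed[1]+half,seed[0]-half:seed[0]+half]=1
    cs,_=cv2.findContours(m*w,cv2.RETR_EXTERNAL,cv2.CHAIN_APPROX_NONE)
    c=cv2.convexHull(max(cs,key=cv2.contourArea))[:,0]
    P=np.array([back(f,p,z) for p in c.astype(float)])[:,:2]
    # circle fit
    A=np.c_[2*P,np.ones(len(P))];s=np.linalg.lstsq(A,(P**2).sum(1),rcond=None)[0]
    r=np.sqrt(s[2]+s[0]**2+s[1]**2)
    return s[:2],2*r,np.abs(np.hypot(*(P-s[:2]).T)-r).max(),c
E
python3 - <<'E'
from meas import *
np.set_printoptions(precision=4,suppress=True)
t=bot.grab_frame("top");s=bot.grab_frame("scene")
im=t["img"].copy()
for f,n,L in((t,"top",[("c",(248,271),38,.111),("a",(352,266),48,.111),("b",(442,260),26,.111),("pan",(329,176),32,.145)]),(s,"scene",[("c",(393,271),38,.111),("a",(313,231),42,.111)])):
    for k,sd,h,z in L:
        c,d,e,ct=ell(f,sd,h,z);print(n,k,c,"diam",d,"res",e)
        if n=="top":cv2.polylines(im,[ct],True,(255,0,0),1)
# knob tops predicted for c
c=ell(t,(248,271),38,.111)[0]
print("knob top px",proj(t,[*c,.143]),proj(s,[*c,.143]))
print("knob top (246,269) ->",back(t,(246,269),.143))
cv2.imwrite("pics/crop1.png",cv2.resize(im[130:400,170:480,::-1],None,fx=2.2,fy=2.2))
E
```

```text
top c [0.448  0.0983] diam 0.10291278732786616 res 0.0006503191832447422
top a [ 0.4573 -0.0829] diam 0.13458366430044447 res 0.0006844157613581231
top b [ 0.4691 -0.2448] diam 0.06036756975664983 res 0.0009013367251429136
top pan [ 0.6185 -0.0484] diam 0.09490251466474915 res 0.011595149433937732
scene c [0.4497 0.0985] diam 0.10446376558058669 res 0.001498891214648898
scene a [ 0.4596 -0.0823] diam 0.13684882361682177 res 0.0017009311234912755
knob top px [[245.6217 268.3893]] [[394.9335 255.5197]]
knob top (246,269) -> [0.4469 0.0976 0.143 ]
```

View pics/crop1.png

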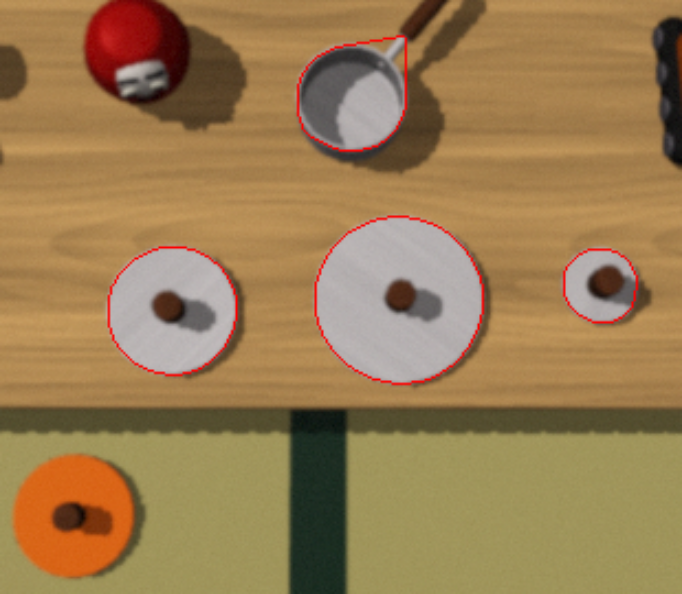

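The crop confirms it. The plate at crop (173,311) measures 103–104 mm, so it is lid_c, at about (0.449, 0.0985). The orange one, at crop (74,516), stays. The handle spoilt the pan fit, so I'll refit without it and start moving.

```bash
cat > pan.py <<'E'
from meas import *
np.set_printoptions(precision=4,suppress=True)
f=bot.grab_frame("top")
ct=ell(f,(329,176),32,.145)[3]
hsv=cv2.cvtColor(f["img"],cv2.COLOR_RGB2HSV);
P=np.array([back(f,p,.145)[:2] for p in ct.astype(float)])
from scipy.optimize import least_squares
r=least_squares(lambda v:np.hypot(*(P-v[:2]).T)-v[2],[.622,-.045,.044],loss="cauchy",f_scale=.0005)
print("rim free",r.x[:2],2*r.x[2])
r=least_squares(lambda v:np.hypot(*(P-v).T)-.044,[.622,-.045],loss="cauchy",f_scale=.0005);print("rim fixed r",r.x)
s=bot.grab_frame("scene");im=np.hstack([cv2.resize(g["img"][v-40:v+40,u-40:u+40],(480,480),interpolation=cv2.INTER_CUBIC) for g,(u,v) in((t,o) for t,o in((f.copy(),(330,176)),(s.copy(),(270,275))))])
for j,(g,(u,v)) in enumerate(((f,(330,176)),(s,(270,275)))):
    a=np.linspace(0,2*np.pi,90)
    for R in(.044,.041):
        q=proj(g,np.c_[r.x[0]+R*np.cos(a),r.x[1]+R*np.sin(a),0*a+.145])
        q=((q-[u-40,v-40]+.5)*6+[480*j,0]).astype(np.int32)
        cv2.polylines(im,[q],True,(255,0,0) if R>.042 else (0,255,0),1)
cv2.imwrite("pics/pan1.png",cv2.resize(im[...,::-1],(800,400)))
E
python3 pan.py
```

```text
rim free [ 0.6135 -0.0437] 0.08677411716156934
rim fixed r [ 0.6141 -0.0437]
```

View pics/pan1.png

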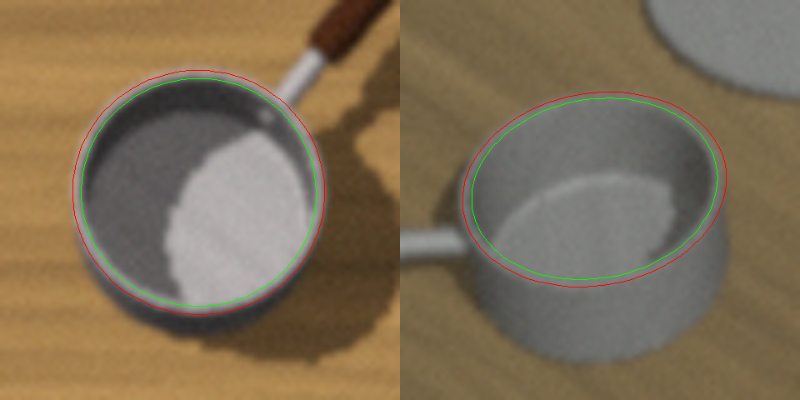

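{"op": "apply_moves", "data": {"claw": [0.06,0.06,0.06,0.06,0.06,0.06,0.06,0.06,0.06,0.06,0.06,0.06,0.06,0.06,0.06,0.06,0.06,0.06,0.06,0.06], "xyz": [[0,0,-0.03],[0,0,-0.03],[0.031,-0.031,0],[0.031,-0.031,0],[0.031,-0.031,0],[0.031,-0.031,0],[0.031,-0.031,0],[0.031,-0.031,0],[0.031,-0.031,0],[0.031,-0.031,0],[0.003,-0.045,0],[0.003,-0.045,0],[0.003,-0.045,0],[0.003,-0.045,0],[0.003,-0.045,0],[0.003,-0.045,0],[0.003,-0.045,0],[0.003,-0.045,0],[0.003,-0.045,0],[0.003,-0.045,0]], "twist": [[0,0,0.142],[0,0,0.142],[0,0,0],[0,0,0],[0,0,0],[0,0,0],[0,0,0],[0,0,0],[0,0,0],[0,0,0],[0,0,0],[0,0,0],[0,0,0],[0,0,0],[0,0,0],[0,0,0],[0,0,0],[0,0,0],[0,0,0],[0,0,0]], "force": 40}}

```text
clock: 2.5
position: [0.453, 0.0997, 0.2648]
tool_rot: [-3.142, -0.001, -0.0]
force: [1.7, -0.1, -0.6]
grip_width: 0.0597
finger_force: 0.0
```

Both rim circles match the pan's rim (left panel centre about (198,192), right about (595,190)), so the pan mouth is at (0.614, -0.044, 0.145). The arm is above lid_c, so I'll descend and grip.

{"op": "apply_moves", "data": {"claw": [0.06,0.06,0.06,0.06,0.06,0.06,0.06,0.02,0.02,0.02,0.02,0.02,0.02], "xyz": [[-0.004,0.001,0.03],[0,0,0.03],[0,0,0.03],[0,0,0.03],[0,0,0.014],[0,0,0.013],[0,0,0],[0,0,0],[0,0,0],[0,0,0],[0,0,0],[0,0,0],[0,0,0]], "twist": [[0,0,0],[0,0,0],[0,0,0],[0,0,0],[0,0,0],[0,0,0],[0,0,0],[0,0,0],[0,0,0],[0,0,0],[0,0,0],[0,0,0],[0,0,0]], "force": 40}}

```text
clock: 3.8
position: [0.4492, 0.0969, 0.1177]
tool_rot: [-3.142, -0.0, -0.0]
force: [-0.2, -0.2, 0.1]
grip_width: 0.0198
finger_force: 0.0
```

```bash
python3 - <<'E'
from h import *
t=bot.grab_frame("top");s=bot.grab_frame("scene")
im=np.hstack([cv2.resize(s["img"][190:320,325:455],(400,400),interpolation=3),cv2.resize(t["img"][200:330,185:315],(400,400),interpolation=3)])
cv2.imwrite("pics/grip1.png",im[...,::-1])
E
```

```text
(no output)
```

View pics/grip1.png

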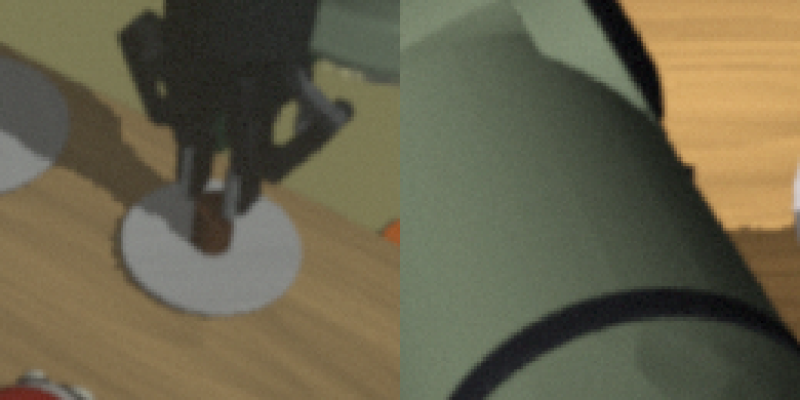

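```bash
python3 - <<'E'
from meas import *
s=bot.grab_frame("scene");o=bot.observe();p=np.array(o["position"]);print(p,o["grip_width"],o["tool_rot"])
im=s["img"][190:320,325:455].copy();im=cv2.resize(im,(560,560),interpolation=3);k=560/130
def put(P,col):
    q=(proj(s,P)-[325,190]+.5)*k
    cv2.polylines(im,[q.astype(np.int32)],True,col,1);print(np.round(q.mean(0)))
a=np.linspace(0,2*np.pi,40)
for z in(.111,.143):put(np.c_[.449+.012*np.cos(a),.0985+.012*np.sin(a),0*a+z],(255,0,0))
put(np.c_[.449+.052*np.cos(a),.0985+.052*np.sin(a),0*a+.111],(255,255,0))
for dy in(-.01,.01):put(np.array([[p[0]+dx,p[1]+dy,z] for dx,z in((-.011,p[2]),(.011,p[2]),(.011,p[2]+.038),(-.011,p[2]+.038))]),(0,255,0))
cv2.imwrite("pics/grip2.png",im[...,::-1])
E
```

```text
[0.44915252 0.09695704 0.11753764] 0.01955296890189575 [-3.14154785e+00 -3.42125579e-05 -2.33288747e-04]
[295. 341.]
[302. 287.]
[294. 345.]
[277. 284.]
[319. 307.]
```

View pics/grip2.png

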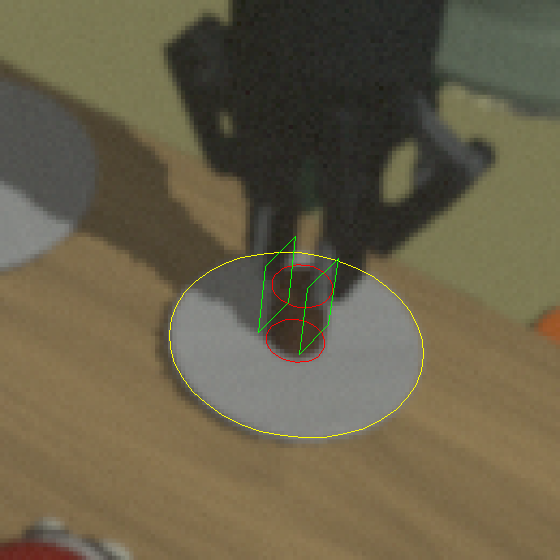

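The model circles sit on the real knob at (298,315). The fingers at (265,250) and (340,250) look higher or farther back than the green pads predicted from the TCP. Closing further will show whether anything is held.

{"op": "apply_moves", "data": {"claw": [0.005,0.005,0.005,0.005], "xyz": [[0,0,0],[0,0,0],[0,0,0],[0,0,0]], "twist": [[0,0,0],[0,0,0],[0,0,0],[0,0,0]]}}

```text
clock: 4.35
position: [0.4491, 0.0969, 0.1175]
tool_rot: [-3.142, 0.0, -0.0]
force: [-0.1, -0.5, -0.3]
grip_width: 0.005
finger_force: 0.0
```

```bash
python3 - <<'E'
from h import *
s=bot.grab_frame("scene");o=bot.observe();print(o["grip_width"],o["finger_force"],o["force"])
im=s["img"][215:285,360:430].astype(float);im=np.clip((im/255)**.55*255,0,255).astype(np.uint8)
cv2.imwrite("pics/grip3.png",cv2.resize(im,(560,560),interpolation=3)[...,::-1])
E
```

```text
0.0050819327040769365 0.0 [-0.55482681 -0.42649745  1.04596217]
```

View pics/grip3.png

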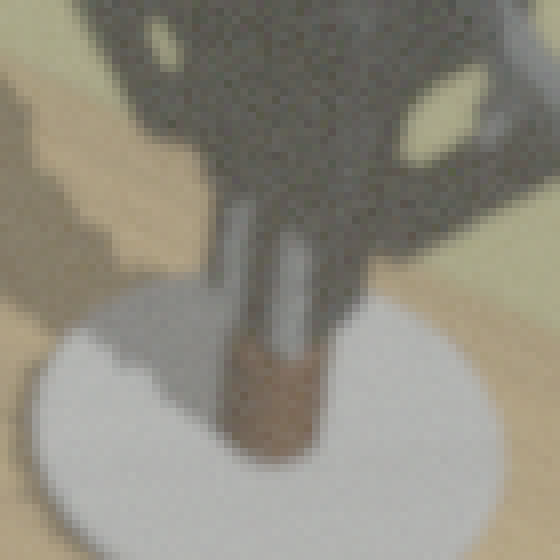

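The fingers, nearly shut, cover the knob's top at (265,340) in this crop and nothing was gripped. So the real tips are just above z≈0.145, although the reading says 0.1175: the tips are about 28 mm higher than reported. I'll open and descend in steps, watching the force.

{"op": "apply_moves", "data": {"claw": [0.06,0.06,0.06,0.06,0.06,0.06,0.06,0.06,0.06], "xyz": [[0,0,0],[0,0,0],[0,0,0],[0,0,0],[0,0,0.002],[0,0,0.002],[0,0,0.002],[0,0,0.002],[0,0,0]], "twist": [[0,0,0],[0,0,0],[0,0,0],[0,0,0],[0,0,0],[0,0,0],[0,0,0],[0,0,0],[0,0,0]]}}

```text
clock: 5.3
position: [0.449, 0.0969, 0.1092]
tool_rot: [3.142, 0.0, -0.0]
force: [-0.9, -0.6, 0.3]
grip_width: 0.0601
finger_force: 0.0
```

{"op": "apply_moves", "data": {"claw": [0.06,0.06,0.06,0.06,0.06,0.06], "xyz": [[0,0,0.002],[0,0,0.002],[0,0,0.002],[0,0,0.002],[0,0,0.002],[0,0,0]], "twist": [[0,0,0],[0,0,0],[0,0,0],[0,0,0],[0,0,0],[0,0,0]]}}

```text
clock: 5.9
position: [0.449, 0.0969, 0.0992]
tool_rot: [3.142, 0.0, -0.0]
force: [-0.4, -0.4, -0.3]
grip_width: 0.0601
finger_force: 0.0
```

There is still no contact at a reading of 0.099, which confirms the offset. I'll go down 6 mm more and close.

{"op": "apply_moves", "data": {"claw": [0.06,0.06,0.06,0.06,0.015,0.015,0.015,0.015,0.015,0.015], "xyz": [[0,0,0.002],[0,0,0.002],[0,0,0.002],[0,0,0],[0,0,0],[0,0,0],[0,0,0],[0,0,0],[0,0,0],[0,0,0]], "twist": [[0,0,0],[0,0,0],[0,0,0],[0,0,0],[0,0,0],[0,0,0],[0,0,0],[0,0,0],[0,0,0],[0,0,0]], "force": 40}}

```text
clock: 6.9
position: [0.4492, 0.0969, 0.0937]
tool_rot: [3.142, -0.0, -0.0]
force: [-1.5, -0.7, 4.7]
grip_width: 0.0228
finger_force: 38.9
```

It's gripped at 22.8 mm and 39 N. I'll lift 60 mm and look.

{"op": "apply_moves", "data": {"claw": [0.015,0.015,0.015,0.015,0.015,0.015], "xyz": [[0,0,-0.005],[0,0,-0.015],[0,0,-0.02],[0,0,-0.02],[0,0,0],[0,0,0]], "twist": [[0,0,0],[0,0,0],[0,0,0],[0,0,0],[0,0,0],[0,0,0]]}}

```text
clock: 7.5
position: [0.4492, 0.0968, 0.1536]
tool_rot: [-3.142, -0.001, -0.0]
force: [-0.0, 0.8, -1.9]
grip_width: 0.0225
finger_force: 39.2
```

```bash
python3 - <<'E'
from meas import *
s=bot.grab_frame("scene");o=bot.observe();p=np.array(o["position"]);print(p,o["grip_width"],o["finger_force"],o["force"])
im=cv2.resize(s["img"][150:310,310:470],(560,560),interpolation=3);k=3.5
a=np.linspace(0,2*np.pi,60)
for z,col in((.171,(255,0,0)),(.166,(0,255,0))):
    q=(proj(s,np.c_[.449+.052*np.cos(a),.0985+.052*np.sin(a),0*a+z])-[310,150]+.5)*k
    cv2.polylines(im,[q.astype(np.int32)],True,col,1)
cv2.imwrite("pics/lift.png",im[...,::-1])
E
```

```text
[0.44892591 0.09676099 0.15316264] 0.022830056801871914 39.244882464408875 [ 0.4838261  -0.56279589 -1.59868833]
```

View pics/lift.png

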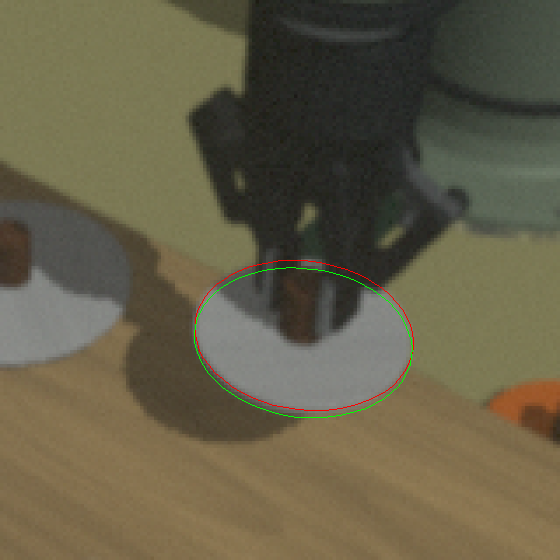

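The lid hangs level. Its outline matches the z=0.171 plate circle, centred at about (303,337), so it has risen 60 mm as commanded. I'll carry it over the pan.

{"op": "apply_moves", "data": {"claw": [0.015,0.015,0.015,0.015,0.015,0.015,0.015,0.015,0.015,0.015,0.015,0.015], "xyz": [[0,0,-0.015],[0.01,0.009,0],[0.02,0.017,0],[0.02,0.017,0],[0.02,0.017,0],[0.02,0.017,0],[0.02,0.017,0],[0.02,0.017,0],[0.02,0.017,0],[0.015,0.0135,0],[0,0,0],[0,0,0]], "twist": [[0,0,0],[0,0,0],[0,0,0],[0,0,0],[0,0,0],[0,0,0],[0,0,0],[0,0,0],[0,0,0],[0,0,0],[0,0,0],[0,0,0]]}}

```text
clock: 8.75
position: [0.6137, -0.0451, 0.1671]
tool_rot: [-3.142, 0.002, -0.001]
force: [-0.6, 0.4, -1.6]
grip_width: 0.0227
finger_force: 39.3
```

```bash
python3 - <<'E'
from meas import *
np.set_printoptions(precision=4,suppress=True)
s=bot.grab_frame("scene");o=bot.observe();p=np.array(o["position"]);print(p,o["grip_width"],o["tool_rot"])
im=cv2.resize(s["img"][170:330,180:340],(640,640),interpolation=3)[:600];k=4
a=np.linspace(0,2*np.pi,60)
for c,R,z,col in(((.614,-.044),.052,.186,(255,0,0)),((.614,-.044),.044,.145,(0,255,0))):
    q=(proj(s,np.c_[c[0]+R*np.cos(a),c[1]+R*np.sin(a),0*a+z])-[180,170]+.5)*k
    cv2.polylines(im,[q.astype(np.int32)],True,col,1)
cv2.imwrite("pics/over.png",im[...,::-1])
E
```

```text
[ 0.6135 -0.0445  0.1675] 0.022531799449201705 [-3.1414  0.0015 -0.0001]
```

View pics/over.png

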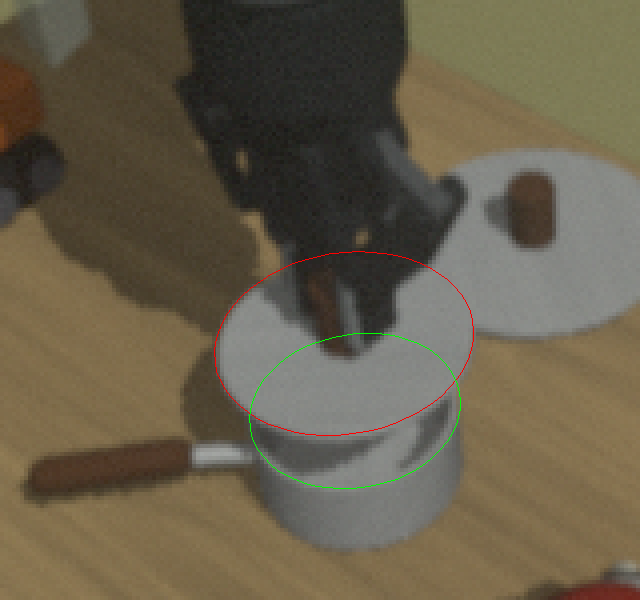

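The lid matches the red target circle centred at (345,343) and sits level over the pan, and the rim still matches the green one at (355,410). I'll lower it, slowly at the end.

{"op": "apply_moves", "data": {"claw": [0.015,0.015,0.015,0.015,0.015,0.015,0.015], "xyz": [[0,0,0.01],[0,0,0.01],[0,0,0.007],[0,0,0.003],[0,0,0.002],[0,0,0.001],[0,0,0]], "twist": [[0,0,0],[0,0,0],[0,0,0],[0,0,0],[0,0,0],[0,0,0],[0,0,0]]}}

```text
clock: 9.5
position: [0.6142, -0.0446, 0.1356]
tool_rot: [3.142, -0.0, -0.0]
force: [0.0, 0.4, -1.9]
grip_width: 0.0226
finger_force: 39.3
```

{"op": "apply_moves", "data": {"claw": [0.015,0.015,0.015,0.015], "xyz": [[0,0,0.001],[0,0,0.001],[0,0,0.001],[0,0,0]], "twist": [[0,0,0],[0,0,0],[0,0,0],[0,0,0]]}}

```text
clock: 9.9
position: [0.6142, -0.0446, 0.1328]
tool_rot: [3.142, -0.0, -0.0]
force: [-1.7, -0.4, 3.8]
grip_width: 0.0224
finger_force: 39.8
```

The force turned from -1.9 to +3.8 N at the expected height, so the lid is seated. I'll release, then retreat straight up.

{"op": "apply_moves", "data": {"claw": [0.022,0.03,0.045,0.06,0.06,0.06,0.06,0.06,0.06,0.06,0.06,0.06,0.06,0.06], "xyz": [[0,0,0],[0,0,0],[0,0,0],[0,0,0],[0,0,0],[0,0,-0.005],[0,0,-0.01],[0,0,-0.02],[0,0,-0.03],[0,0,-0.03],[-0.02,0.04,-0.01],[-0.02,0.045,0],[-0.02,0.045,0],[-0.02,0.045,0]], "twist": [[0,0,0],[0,0,0],[0,0,0],[0,0,0],[0,0,0],[0,0,0],[0,0,0],[0,0,0],[0,0,0],[0,0,0],[0,0,0],[0,0,0],[0,0,0],[0,0,0]]}}

```text
clock: 11.3
position: [0.5332, -0.2212, 0.2387]
tool_rot: [3.141, -0.001, 0.0]
force: [0.8, -0.6, 0.2]
grip_width: 0.0604
finger_force: 0.0
```

```bash
python3 - <<'E'
from meas import *
np.set_printoptions(precision=4,suppress=True)
s=bot.grab_frame("scene");t=bot.grab_frame("top");print(bot.observe()["position"])
for f,sd,n in((s,(268,263),"scene"),(t,(330,176),"top")):
    try:print(n,ell(f,sd,42,.150)[:3])
    except Exception as e:print(n,e)
a=np.linspace(0,2*np.pi,60);ims=[]
for f,(u,v) in((s,(270,270)),(t,(330,176))):
    im=cv2.resize(f["img"][v-50:v+50,u-50:u+50],(400,400),interpolation=3)
    for R,z,col in((.052,.150,(255,0,0)),(.044,.145,(0,255,0))):
        q=(proj(f,np.c_[.614+R*np.cos(a),-.044+R*np.sin(a),0*a+z])-[u-50,v-50]+.5)*4
        cv2.polylines(im,[q.astype(np.int32)],True,col,1)
    ims.append(im)
cv2.imwrite("pics/end.png",np.hstack(ims)[...,::-1])
E
```

```text
[ 0.531  -0.2265  0.2385]
scene (array([ 0.6201, -0.0346]), np.float64(0.11616739143384298), np.float64(0.010749127934778509))
top (array([ 0.615 , -0.0461]), np.float64(0.10641369961836043), np.float64(0.008834622461728968))
```

View pics/end.png

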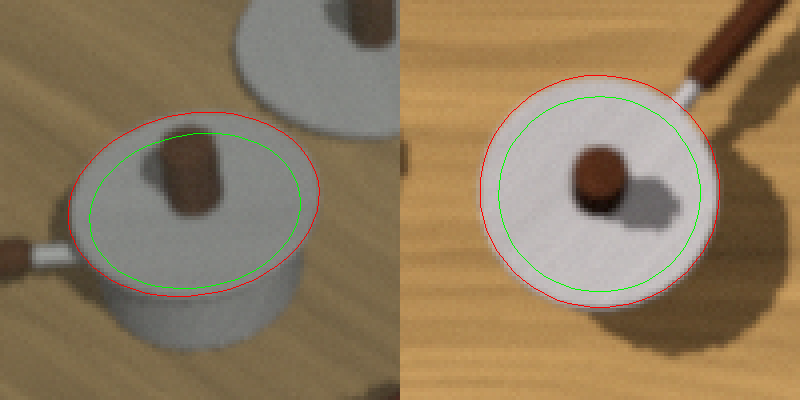

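In both views the lid lies flat on the pan, with its outline on the z=0.150 circle centred at (195,205) in the left panel and (600,190) in the right. The gripper is clear, so I'll hand in.

```bash
python3 -c "
from workcell import bot
print(bot.job_done())"
```

```text
the job is handed in; nothing more can be done
None
```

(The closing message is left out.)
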